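# Shim a soft foot under a copper accelerator cavity

### The job

One foot of the copper cavity, the one on the side facing the shims and nearer the robot, hangs clear of its support pad. Slide brass slotted shims under it, one on another with their slots around the bolt and pushed home, until the gap is snug and not one more would go in. Do not force anything; leave unused shims lying on the granite well clear of the foot, and the other things where they are.

Things in the scene. Friction and masses are not known exactly. Their poses are not given: they have to be found in the camera images.
- cavity: octagonal copper cavity, 134 mm over its flats, 450 mm long, axis 105 mm above the granite, immovable on four aluminium feet. Origin on the granite below its middle; x along its length, away from the robot, y to the robot's left, z up. Of the two feet on its -y flank, the one nearer the robot is the soft foot, still without shims; the other three are shimmed.
- soft_foot (a point): on the soft foot's bolt axis, at the foot's underside, 46 mm above the granite; axes as the cavity's. The foot plate is 60 mm wide (x), 12 mm thick, and reaches from y = -32 mm to an upright bracket at y = +33 mm (cavity flank at +43). A bolt 10 mm thick runs down through the gap to the pad; its head rises 10 mm over the foot. Shims go in level along +y, slot first.
- foot_edge (a point): middle of the soft foot's open edge, rounded (radius 6 mm), 32 mm on the -y side of soft_foot, at underside height. The gap below, down to a round steel pad 74 mm across centred on the bolt, takes one, two or three shims (pads come in three heights; it is not reported) and once full keeps 1.8 mm of play. A full gap stops a further shim here.
- shim1: brass slotted shim, 6 mm thick, 0.16 kg, flat on the granite. Origin: on its underside, on the bolt's axis when home. Head 50 mm wide (y), x = -25 to +25 mm, with a slot 15 mm wide open to +x; the slot's flat end, x = -5, meets the bolt when home. Tab 30 mm wide (y), x = -25 to -66: grip its long edges near x = -52. Home, x points along the cavity's +y. All four are alike.
- shim2: brass slotted shim, 6 mm thick, 0.16 kg, flat on the granite. Origin: on its underside, on the bolt's axis when home. Head 50 mm wide (y), x = -25 to +25 mm, with a slot 15 mm wide open to +x; the slot's flat end, x = -5, meets the bolt when home. Tab 30 mm wide (y), x = -25 to -66: grip its long edges near x = -52. Home, x points along the cavity's +y. All four are alike.
- shim3: brass slotted shim, 6 mm thick, 0.16 kg, flat on the granite. Origin: on its underside, on the bolt's axis when home. Head 50 mm wide (y), x = -25 to +25 mm, with a slot 15 mm wide open to +x; the slot's flat end, x = -5, meets the bolt when home. Tab 30 mm wide (y), x = -25 to -66: grip its long edges near x = -52. Home, x points along the cavity's +y. All four are alike.
- shim4: brass slotted shim, 6 mm thick, 0.16 kg, flat on the granite. Origin: on its underside, on the bolt's axis when home. Head 50 mm wide (y), x = -25 to +25 mm, with a slot 15 mm wide open to +x; the slot's flat end, x = -5, meets the bolt when home. Tab 30 mm wide (y), x = -25 to -66: grip its long edges near x = -52. Home, x points along the cavity's +y. All four are alike.
- wash_bottle: upright white wash bottle with a blue cap, 64 mm across, 150 mm tall; bystander
- torch: small black hand torch, 125 mm long, lying down; bystander
- spanner: steel spanner, 160 mm long, lying flat; bystander
- square: steel try square, 75 x 115 mm, lying flat; bystander
- red_case: flat red plastic case, 100 x 65 x 22 mm; bystander
- parallel_a: ground steel bar 16 x 100 x 20 mm; bystander
- parallel_b: ground steel bar like parallel_a; bystander
There are look-alikes about, which are no part of the job. What is shaped like the shim3 but black or grey is not meant.

How it is judged:
By the outcome, as a careful person would: the job done as asked, in the order asked, and still so for the second after the job is handed in, with the robot touching nothing.
It also fails if it takes over 67 s, if anything falls off the work surface, if the arm or the gripper's body presses on something with over 40 N, if the wrist force passes 120 N, or if a joint passes its speed limit or range.

### The arm

A 7-joint arm with a two-finger parallel gripper is mounted at the origin on the work surface. World frame = base frame: x ahead of the robot, y to its left, z up, the work surface at z = 0. Lengths are in m, angles in rad, forces in N, time in s.
With the tool pointing down it reaches from about 0.425 to 0.95 m from the base axis. Payload 4.7 kg.
Tool frame: the origin (TCP) lies at the very end of the fingers, on their centre line; the grasp point (between the pads) lies 19 mm behind it (arm.grip_depth is the z of the grasp point in the tool frame, in m); z points along the fingers, x is the direction in which the jaws open and shut, and the axes are right-handed (so a half turn about z gives the same grasp; the last joint's range is limited). The gripper opens to 85 mm and grips with 20 to 120 N. Pads are 22 mm wide; open, the fingers measure 114 mm over their backs; the gripper's body (76 mm by 85 mm) begins 54 mm behind the grasp point. The pads swing forward as they close: fully open they stand 13 mm farther back than shut.
Start: joints at [-1.232, 0.469, -0.049, 1.532, 0.024, 1.141, -0.082], TCP at [0.243, 0.63, 0.231] pointing down, gripper open.
Joint ranges: [-2.59, 2.59], [-0.33, 1.99], [-1.39, 1.29], [0.1, 2.45], [-1.04, 4.18], [0.21, 1.99], [-2.66, 2.66]. Speed limits (rad/s): [2.57, 2.57, 3.14, 3.14, 3.14, 3.14, 3.14].

### API

Orientations are given as a unit quaternion [x, y, z, w].
In Python, from cell import arm, read_camera, camera_info, sign_off gives the robot as it stands. The module is installed in compiled form; this text tells all that it offers.
- The arm moves only by the tool play_rows, never from a script. Its argument "commands" is text: rows parted by semicolons, each of 6 numbers parted by spaces: the shift along the world's x, y, z in cm, then the turn, a rotation vector about the world's x, y, z in rad. In form: dx dy dz wx wy wz; .... A call has exactly 8 rows; each row is the pose to reach, as a shift and turn from the pose commanded when the call began; what a row does not reach only later rows make up. A row lasts 1/10 s, in which the tool goes at most 50 mm and 8.59 degrees, less where a joint would pass 70% of its speed; a pose out of reach is approached as far as the arm can. A call with a gripper value outside its range is refused whole. "gripper" is the closure, from 0 (fully open) to 1 (shut), set as the call begins (left out, the last holds). The fingers move at their own pace and stop on an object; "grip_force" is the grip in N (left out, the last holds). Time passes only in rows, so rows that repeat a pose let the fingers close, or fill a call up. It gives the time, the measured TCP pose, the force and the opening at its end, in the units of the state.
- arm.sense(): the state, without advancing time (a new reading comes with each control period).
- read_camera(name): name is "side" or "top"; returns (picture, depth): 420x560x3 uint8, blue, green, red; 420x560 float32, m along the optical axis (not along the pixel's ray), 0 where there is no reading.
- camera_info(name): a dict with "mtx" (3x3 intrinsics, pixels), "dist_coeffs" ([k1, k2, p1, p2, k3] as OpenCV has them; the pictures are not rectified), "rvec" (rotation vector, rad) and "tvec" (3), from world to camera coordinates, as OpenCV has them. Camera axes: x right, y down, z forward; pixel columns grow to the right and rows downward; lengths in m; the calibration is good to about 2 mm. A picture is of the moment at which its call begins. camera_info takes no time and is no camera call.
- sign_off(): hands the job in, once; it reports no verdict.
The state is a dict: "time_s": time; "joint_pos": joint angles; "dq": joint speeds; "tau": joint torques, N m; "tool_pos": TCP position; "eef_rot": TCP orientation; "ft_force": force on the tool from outside, world axes, zero at the start; "ft_torque": the same for the moment, N m; "width": opening from 0.0 (shut) to 1.0 (fully open).
Only numpy, scipy, OpenCV 4.12 (cv2) and the standard library are available. Lean on these libraries where they do the work, as an engineer would, in place of code of your own. Each camera call takes 0.05 s, during which the arm holds its last target. There are 200 camera calls.

## Working session

There is one attempt and no reset: what is moved stays moved. The work goes in short steps, Python scripts to look and compute and a tool call to move; the robot and the scene stay as the last step left them, time stands still between calls to the robot, and variables do not carry over. Pictures are saved under pics/ and viewed, about 8 in all and at most 12, crops included, and the job is handed in when it is done.

Besides the shell and the picture viewer there is one more tool, called after "Emit:" in YAML: its name, and indented under it one key for each argument. play_rows: Moves the arm, as the interface text tells. Its arguments: {"type":"object","properties":{"commands":{"type":"string"},"gripper":{"type":"number"},"grip_force":{"type":"number"}},"required":["commands"]}

```bash
mkdir -p pics; cat > h.py <<'E'
import numpy as np, cv2
from cell import arm, read_camera, camera_info, sign_off
def cam(n):
    c=camera_info(n); K=np.array(c['mtx']);D=np.array(c['dist_coeffs']);R=cv2.Rodrigues(np.array(c['rvec'],float))[0];t=np.array(c['tvec'],float).ravel()
    return K,D,R,t
def cloud(n,depth):
    K,D,R,t=cam(n); h,w=depth.shape
    u,v=np.meshgrid(np.arange(w),np.arange(h))
    p=cv2.undistortPoints(np.stack([u,v],-1).reshape(-1,1,2).astype(float),K,D).reshape(h,w,2)
    X=np.dstack([p*depth[...,None],depth])
    return (X-t)@R
def proj(n,P):
    K,D,R,t=cam(n); return cv2.projectPoints(np.array(P,float).reshape(-1,1,3),cv2.Rodrigues(R)[0],t,K,D)[0].reshape(-1,2)
def onplane(n,uv,z):
    K,D,R,t=cam(n); p=cv2.undistortPoints(np.array(uv,float).reshape(-1,1,2),K,D).reshape(-1,2)
    d=np.c_[p,np.ones(len(p))]@R; o=-R.T@t
    return o+d*((z-o[2])/d[:,2])[:,None]
E
python3 - <<'E'
from h import *
for n in('top','side'):
    im,d=read_camera(n); np.savez(f'pics/{n}0.npz',im=im,d=d); cv2.imwrite(f'pics/{n}0.png',im)
    K,D,R,t=cam(n); print(n,K[0,0],-R.T@t,R[2])
print(arm.sense()); print(arm.grip_depth)
E
```

```text
top 534.8274395072723 [ 0.2552935  -0.09938483  1.57561184] [ 0.16755319  0.01054381 -0.98580665]
side 471.4162642418852 [-0.25152653  0.77538778  0.80963676] [ 0.5355317  -0.63707193 -0.55438719]
{'time_s': 0.1, 'joint_pos': array([-1.23191344,  0.46941753, -0.04859701,  1.53354306,  0.02410349,
        1.14099167, -0.08232164]), 'dq': array([ 1.45086928e-03, -4.82045298e-03, -9.39902067e-04, -2.02423714e-03,
       -1.87355692e-03,  7.40789228e-04,  1.31193973e-05]), 'tau': array([ 9.51754409e-04, -5.11512029e+01, -4.68388887e-02, -2.38390142e+01,
        1.07935086e-02,  4.38764124e-03,  2.39324601e-05]), 'tool_pos': array([0.24249803, 0.62939263, 0.2303414 ]), 'eef_rot': array([ 8.24480772e-01,  5.65889273e-01, -7.13241835e-04,  5.27261318e-04]), 'ft_force': array([-0.66546141, -0.00235652, -0.77830106]), 'ft_torque': array([ 0.02218502, -0.01481049, -0.00864081]), 'width': 0.9996999773698085}
-0.0187
```

View pics/top0.png

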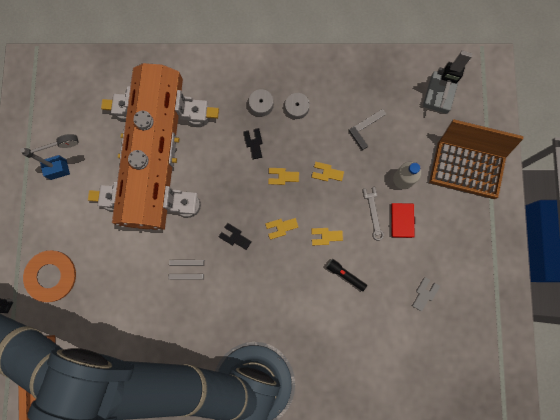

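View pics/side0.png

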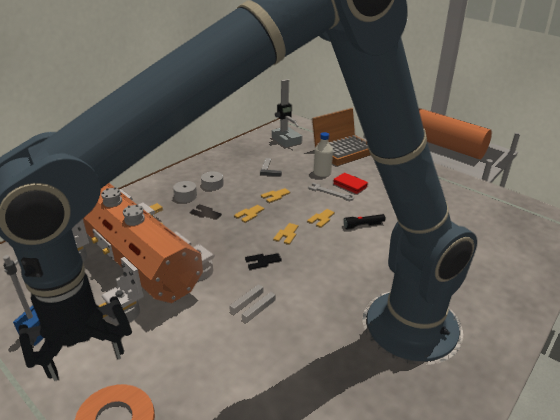

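The top view shows the robot base at (258,375) and the cavity on the left, with the soft foot near (183,202). The four brass shims are near (284,176), (328,172), (283,228) and (327,236). The black shim look-alikes are at (254,143) and (235,237). The side view is partly blocked by the arm.

```bash
cat > fit.py <<'E'
from h import *
from scipy.optimize import minimize
def template(p,th,s=0.0):
    # signed membership of shim-local points
    c,s_=np.cos(th),np.sin(th); x=c*p[:,0]+s_*p[:,1]; y=-s_*p[:,0]+c*p[:,1]
    head=(abs(x)<.025)&(abs(y)<.025)&~((x>-.005)&(abs(y)<.0075)); tab=(x<=-.025)&(x>-.066)&(abs(y)<.015)
    return head|tab
def fitshim(im,cen,z=.006,n='top',half=22,scale=8):
    # cen pixel; upsample patch, map to plane, compare with template
    u0,v0=cen; us=np.arange(u0-half,u0+half,1/3); vs=np.arange(v0-half,v0+half,1/3)
    U,V=np.meshgrid(us,vs); f=im.astype(np.float32); 
    P=cv2.remap(f,U.astype(np.float32),V.astype(np.float32),cv2.INTER_CUBIC)
    w=np.clip((P[...,2]-P[...,0]-30)/90,0,1).ravel()
    X=onplane(n,np.c_[U.ravel(),V.ravel()],z)[:,:2]
    best=None
    m=np.average(X,axis=0,weights=w)
    for th0 in np.arange(-np.pi,np.pi,np.pi/12):
        o=m+.018*np.array([np.cos(th0),np.sin(th0)])
        def cost(q):
            t=template(X-q[:2],q[2]); return np.sum(np.abs(w-t))/t.sum()
        r=minimize(cost,[*o,th0],method='Nelder-Mead',options=dict(initial_simplex=[[*o,th0],[o[0]+.01,o[1],th0],[o[0],o[1]+.01,th0],[*o,th0+.2]],maxiter=150))
        if best is None or r.fun<best.fun: best=r
    return best.x,best.fun
E
python3 - <<'E'
from fit import *
Z=np.load('pics/top0.npz');im,d=Z['im'],Z['d']
for c in[(284,176),(328,172),(283,228),(327,236)]:
    q,f=fitshim(im,c); print(c,q.round(4),np.degrees(q[2]).round(1),round(f,3))
X=cloud('top',d)
print('granite z',np.median(X[100:160,330:345,2]),[np.median(X[v-1:v+2,u-1:u+2,2]).round(4) for u,v in[(284,172),(328,172)]])
# foot plate: z map near soft foot
for v in range(180,225,3): print(v,[int(round(1000*X[v,u,2])) for u in range(150,216,3)])
# cavity top flat
m=(X[...,2]>.15)&(X[...,2]<.2);m[:,220:]=0;m[240:]=0
Q=X[m][:,:2];print(len(Q))
r=cv2.minAreaRect(Q.astype(np.float32)*1000);print(r, np.median(X[m][:,2]))
big=cv2.resize(im[165:265,90:360],None,fx=2.9,fy=2.9,interpolation=cv2.INTER_CUBIC);cv2.imwrite('pics/c1.png',big)
E
```

```text
(284, 176) [ 0.6009 -0.0608  1.5345] 87.9 0.106
(328, 172) [ 0.6161 -0.1947  1.3403] 76.8 0.1
(283, 228) [ 0.4413 -0.0581  1.867 ] 107.0 0.096
(327, 236) [ 0.4194 -0.1895  1.6148] 92.5 0.089
granite z 0.00016482247721361911 [np.float64(0.0051), np.float64(0.0039)]
180 [164, 162, 155, 142, 141, 134, 102, 1, 4, 0, -1, 1, -2, 2, -2, -5, 9, 4, -2, -2, -6, 2]
183 [163, 160, 149, 152, 143, 135, 106, -1, 3, 2, -4, 4, -5, -1, 3, -1, 1, 8, -1, 1, 4, 0]
186 [171, 159, 157, 148, 135, 126, 136, -1, -8, 3, 1, 1, 2, 0, 5, -2, 8, -2, -5, -1, -4, -1]
189 [164, 160, 153, 140, 138, 131, 131, 96, 4, -1, 3, -4, 3, -1, 1, 3, 0, 1, 1, -4, 1, -1]
192 [163, 150, 151, 149, 135, 125, 126, 114, 66, 73, 76, 56, 57, 64, 1, 0, 5, -4, -2, 7, 2, -2]
195 [158, 158, 154, 143, 137, 134, 120, 85, 58, 56, 58, 56, 65, 60, 60, 53, -7, 3, 5, 8, -1, -1]
198 [157, 158, 144, 141, 139, 133, 122, 92, 56, 58, 59, 62, 61, 58, 56, 52, 0, 5, -3, 0, -4, -2]
201 [162, 156, 144, 137, 136, 131, 112, 81, 53, 59, 54, 69, 72, 59, 54, 56, 25, 2, -6, 2, 2, -1]
204 [155, 148, 147, 138, 133, 129, 124, 93, 59, 57, 55, 70, 56, 54, 59, 56, 29, 0, -2, 0, -1, -1]
207 [163, 155, 145, 134, 133, 134, 108, 71, 54, 65, 56, 58, 53, 59, 59, 55, 29, -3, 4, -7, 0, 4]
210 [161, 153, 144, 139, 133, 100, 73, 83, 83, 85, 57, 57, 59, 62, 53, 30, 13, -4, 2, 1, -5, 6]
213 [159, 151, 148, 135, 127, 95, 4, 10, -2, -1, 29, 24, 30, 24, 52, 18, -7, 4, -8, -1, -6, 2]
216 [159, 151, 142, 131, 120, 83, -5, 1, 1, -4, 6, 14, 21, 14, 1, 3, 5, -4, -2, -3, -1, 0]
219 [153, 145, 141, 133, 119, 89, 4, -1, 2, 6, -1, -3, 0, 4, 0, -1, -2, 2, -3, -4, 3, 6]
222 [158, 153, 143, 138, 114, 78, 2, 2, 2, -3, 0, 2, 2, 5, 0, 0, -5, 2, 2, 0, -6, 1]
5654
((670.587646484375, 420.09454345703125), (357.8546447753906, 454.6573791503906), 84.44245147705078) 0.1699706299436595
```

View pics/c1.png

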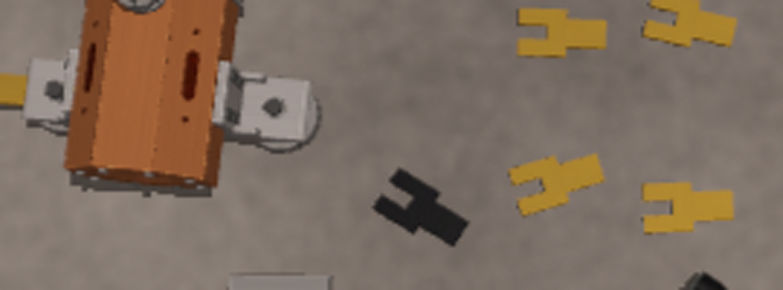

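The crop shows all four shims with slots facing left (+y) and the soft foot's bolt head at crop (273,107), which is top pixel (184,202). A crescent of pad is visible around the foot plate. Next I'll measure the bolt and axis from the bolt heads, and the pad height from averaged depth.

```bash
python3 - <<'E'
from fit import *
fr=[read_camera('top') for _ in range(8)]
im=np.mean([f[0].astype(np.float32) for f in fr],0); D=np.array([f[1] for f in fr]); d=np.median(D,0)
np.savez('pics/top1.npz',im=im,d=d)
g=im.mean(2)
B=[]
for c in[(184,202),(199,111),(109,196),(121,104)]:
    u0,v0=c; U,V=np.meshgrid(np.arange(u0-5,u0+5.1,.25),np.arange(v0-5,v0+5.1,.25))
    P=cv2.remap(g.astype(np.float32),U.astype(np.float32),V.astype(np.float32),cv2.INTER_CUBIC)
    w=np.clip(np.percentile(P,70)-25-P,0,None)*(np.hypot(U-u0,V-v0)<5)
    uv=((U*w).sum()/w.sum(),(V*w).sum()/w.sum()); p=onplane('top',[uv],.068)[0]; B.append(p); print(c,np.round(uv,2),p.round(4),P.min())
B=np.array(B)
print('axis deg',np.degrees(np.arctan2(*(B[1]-B[0])[[1,0]])),np.degrees(np.arctan2(*(B[3]-B[2])[[1,0]])),'cross',np.degrees(np.arctan2(*(B[2]-B[0])[[1,0]])), np.linalg.norm(B[2]-B[0]),np.linalg.norm(B[1]-B[0]))
X=cloud('top',d)
b=B[0][:2]
r=np.hypot(X[...,0]-b[0],X[...,1]-b[1])
m=(r<.036)&(X[...,2]<.045)&(X[...,2]>.012)
for v,u in np.argwhere(m): print((u,v),(X[v,u]*1000).round(1),(r[v,u]*1000).round(1),im[v,u].round())
E
```

```text
(184, 202) [183.93 201.65] [0.5107 0.2026 0.068 ] 46.00351
(199, 111) [195.97 109.62] [0.7862 0.1768 0.068 ] 33.66829
(109, 196) [108.63 195.98] [0.5266 0.42   0.068 ] 44.43448
(121, 104) [121.51 103.56] [0.8047 0.3982 0.068 ] 38.88379
axis deg -5.34324220009266 -4.469189744527858 cross 85.81079700480454 0.2179480569484584 0.27668485679221555
(np.int64(197), np.int64(198)) [528.6 172.6  27.4] 34.9 [117. 122. 129.]
(np.int64(197), np.int64(199)) [525.8 172.7  26.1] 33.5 [118. 124. 130.]
(np.int64(196), np.int64(200)) [523.  175.7  25.1] 29.5 [108. 112. 120.]
(np.int64(197), np.int64(200)) [522.9 172.6  26.1] 32.3 [117. 122. 129.]
(np.int64(198), np.int64(200)) [522.5 169.3  28. ] 35.3 [120. 125. 133.]
(np.int64(196), np.int64(201)) [520.  175.6  25.5] 28.6 [115. 120. 127.]
(np.int64(197), np.int64(201)) [519.9 172.6  25.7] 31.4 [119. 124. 131.]
(np.int64(198), np.int64(201)) [519.4 169.1  28.7] 34.6 [121. 126. 134.]
(np.int64(196), np.int64(202)) [516.4 174.9  28.6] 28.3 [112. 116. 124.]
(np.int64(197), np.int64(202)) [517.1 172.6  24.9] 30.6 [118. 124. 131.]
(np.int64(198), np.int64(
[... 5377 characters left out ...]

(np.int64(192), np.int64(215)) [479.5 187.6  17. ] 34.7 [60. 62. 66.]
(np.int64(193), np.int64(215)) [480.  185.3  13.3] 35.3 [50. 52. 56.]
(np.int64(183), np.int64(216)) [477.1 214.9  12.6] 35.8 [65. 68. 74.]
(np.int64(184), np.int64(216)) [476.8 211.6  14.4] 35.1 [75. 78. 84.]
(np.int64(185), np.int64(216)) [475.1 206.3  26.3] 35.8 [76. 80. 85.]
(np.int64(186), np.int64(216)) [475.5 203.9  23.7] 35.2 [74. 77. 82.]
(np.int64(187), np.int64(216)) [475.5 200.9  24.1] 35.3 [75. 78. 83.]
(np.int64(188), np.int64(216)) [475.9 198.5  21.1] 35.1 [76. 79. 85.]
(np.int64(189), np.int64(216)) [475.8 195.4  21.6] 35.6 [70. 73. 78.]
(np.int64(190), np.int64(216)) [476.6 193.5  16.2] 35.3 [62. 65. 69.]
```

The pad top measures about 26.5 mm against a 46 mm underside, so the gap is about 19.5 mm and takes three shims. The bolt is near (0.511, 0.203) and the cavity yaw is about -4.8°. I'll start with shim1.

Emit:
play_rows:
  commands: "5 -5 5 0 0 -0.15; 35.6 -74.3 5 0 0 -1.24; 35.6 -74.3 5 0 0 -1.24; 35.6 -74.3 5 0 0 -1.24; 35.6 -74.3 5 0 0 -1.24; 35.6 -74.3 5 0 0 -1.24; 35.6 -74.3 5 0 0 -1.24; 35.6 -74.3 5 0 0 -1.24"
  gripper: 0.2

```text
time_s: 1.3
tool_pos: [0.4178, 0.281, 0.2701]
eef_rot: [1.0, -0.001, 0.0, -0.0]
ft_force: [1.4, 0.7, 1.2]
width: 0.8
```

Emit:
play_rows:
  commands: "18.1 -39.4 0 0 0 -0.035; 18.1 -39.4 0 0 0 -0.035; 18.1 -39.4 0 0 0 -0.035; 18.1 -39.4 -19 0 0 -0.035; 18.1 -39.4 -19 0 0 -0.035; 18.1 -39.4 -19 0 0 -0.035; 18.1 -39.4 -19 0 0 -0.035; 18.1 -39.4 -19 0 0 -0.035"
  gripper: 0.35

```text
time_s: 2.1
tool_pos: [0.5673, -0.0433, 0.1296]
eef_rot: [1.0, -0.016, 0.0, -0.0]
ft_force: [0.9, 1.3, 1.3]
width: 0.651
```

Emit:
play_rows:
  commands: "3.2 -7 -4 0 0 -0.005; 3.2 -7 -7 0 0 -0.005; 3.2 -7 -8 0 0 -0.005; 3.2 -7 -10 0 0 -0.005; 3.2 -7 -12 0 0 -0.005; 3.2 -7 -12.6 0 0 -0.005; 3.2 -7 -12.6 0 0 -0.005; 3.2 -7 -12.6 0 0 -0.005"

```text
time_s: 2.9
tool_pos: [0.5993, -0.1117, 0.0055]
eef_rot: [1.0, -0.018, 0.001, -0.0]
ft_force: [-0.4, 0.2, 0.1]
width: 0.648
```

```bash
python3 - <<'E'
from h import *
im,d=read_camera('top'); s=arm.sense(); print(s['tool_pos'],s['ft_force'],s['width'])
im2,_=read_camera('side')
a=cv2.resize(im[130:270,210:360],None,fx=3.2,fy=3.2,interpolation=cv2.INTER_CUBIC)
b=cv2.resize(im2[150:290,200:330],(417,448),interpolation=cv2.INTER_CUBIC)[:, :320]
cv2.imwrite('pics/c2.png',np.hstack([a,b]))
E
```

```text
[ 0.59947471 -0.11185518  0.00572242] [-0.01006424  0.60302811  0.79927364] 0.6476829018053054
```

View pics/c2.png

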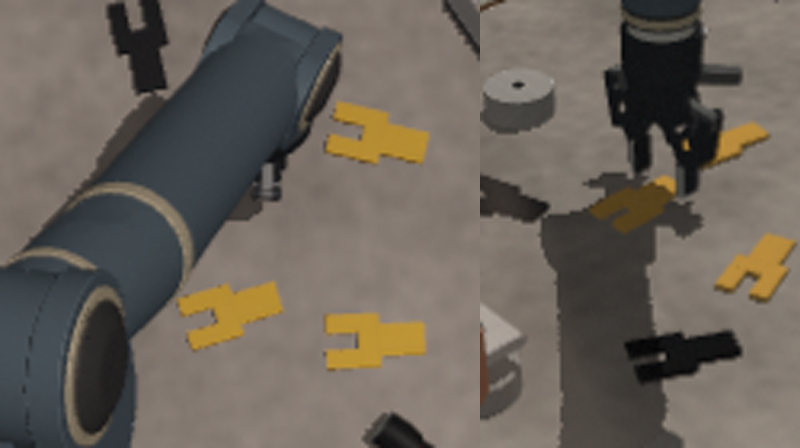

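The top view is hidden by the arm. The side view shows the fingers straddling the shim's tab, so I'll lower slightly and close.

Emit:
play_rows:
  commands: "0 0 -0.3 0 0 0; 0 0 -0.3 0 0 0; 0 0 -0.3 0 0 0; 0 0 -0.3 0 0 0; 0 0 -0.3 0 0 0; 0 0 -0.3 0 0 0; 0 0 -0.3 0 0 0; 0 0 -0.3 0 0 0"
  gripper: 1
  grip_force: 60

```text
time_s: 3.8
tool_pos: [0.5988, -0.112, 0.0022]
eef_rot: [1.0, -0.018, 0.0, -0.0]
ft_force: [-1.8, 0.2, 5.7]
width: 0.321
```

Emit:
play_rows:
  commands: "0 0 2 0 0 0; 0 0 5 0 0 0; -3 6 8 0 0 -0.02; -6 12 8 0 0 -0.03; -9.9 18.9 8 0 0 -0.047; -9.9 18.9 6 0 0 -0.047; -9.9 18.9 4 0 0 -0.047; -9.9 18.9 4 0 0 -0.047"

```text
time_s: 4.6
tool_pos: [0.4952, 0.0804, 0.0389]
eef_rot: [0.999, -0.038, -0.004, 0.0]
ft_force: [0.0, 0.2, -1.0]
width: 0.318
```

```bash
python3 - <<'E'
from h import *
im,d=read_camera('top'); s=arm.sense(); print(s['tool_pos'],s['eef_rot'],s['ft_force'],s['width'])
im2,d2=read_camera('side'); np.savez('pics/s3.npz',im=im,d=d,im2=im2,d2=d2)
a=cv2.resize(im[160:260,120:260],None,fx=2.85,fy=2.85,interpolation=cv2.INTER_CUBIC)
c=proj('side',[[.5,.12,.05]])[0].astype(int);print(c)
u,v=c; b=cv2.resize(im2[v-50:v+50,u-70:u+70],None,fx=2.85,fy=2.85,interpolation=cv2.INTER_CUBIC)
cv2.imwrite('pics/c3.png',np.hstack([a,b]))
E
```

```text
[0.49769081 0.07793727 0.04022796] [ 9.99184158e-01 -4.03466984e-02 -1.71539808e-03  4.68432871e-04] [ 0.55282485 -1.16407109 -0.50451741] 0.3177777709051135
[223 243]
```

View pics/c3.png

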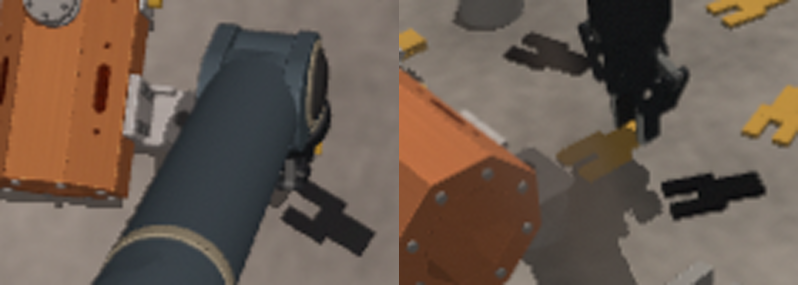

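The side view shows the held shim level in front of the foot at crop (600,150). The top view is blocked by the forearm. I'll insert slowly and watch the forces.

Emit:
play_rows:
  commands: "0 0 -0.9 0 0 0; 0.08 1 -0.9 0 0 0; 0.17 2 -0.9 0 0 0; 0.25 3 -0.9 0 0 0; 0.33 4 -0.9 0 0 0; 0.40 4.8 -0.9 0 0 0; 0.46 5.5 -0.9 0 0 0; 0.46 5.5 -0.9 0 0 0"

```text
time_s: 5.5
tool_pos: [0.5042, 0.1334, 0.0325]
eef_rot: [0.999, -0.041, 0.0, -0.0]
ft_force: [0.2, 0.3, -2.1]
width: 0.319
```

Emit:
play_rows:
  commands: "0.05 0.6 0 0 0 0; 0.1 1.2 0 0 0 0; 0.12 1.5 -0.1 0 0 0; 0.13 1.6 -0.2 0 0 0; 0.14 1.7 -0.3 0 0 0; 0.15 1.8 -0.3 0 0 0; 0.16 1.9 -0.3 0 0 0; 0.16 1.9 -0.3 0 0 0"

```text
time_s: 6.3
tool_pos: [0.5058, 0.1509, 0.0295]
eef_rot: [0.999, -0.042, 0.0, -0.0]
ft_force: [0.2, -0.3, -1.3]
width: 0.32
```

Emit:
play_rows:
  commands: "0.01 0.05 -0.05 0 0 0; 0.01 0.1 -0.1 0 0 0; 0.01 0.15 -0.1 0 0 0; 0.02 0.2 -0.1 0 0 0; 0.02 0.2 -0.1 0 0 0; 0.02 0.2 -0.1 0 0 0; 0.02 0.2 -0.1 0 0 0; 0.02 0.2 -0.1 0 0 0"

```text
time_s: 7.1
tool_pos: [0.5059, 0.1525, 0.0284]
eef_rot: [0.999, -0.042, -0.0, 0.0]
ft_force: [-0.2, -2.6, -0.3]
width: 0.321
```

Emit:
play_rows:
  commands: "0 0.05 0 0 0 0; 0 0.1 0 0 0 0; 0 0.1 0 0 0 0; 0 0.15 0 0 0 0; 0 0.15 0 0 0 0; 0 0.15 0 0 0 0; 0 0.15 0 0 0 0; 0 0.15 0 0 0 0"

```text
time_s: 7.9
tool_pos: [0.5059, 0.1527, 0.0284]
eef_rot: [0.999, -0.043, -0.0, 0.001]
ft_force: [-0.9, -6.1, -1.0]
width: 0.321
```

Contact on the bolt came at TCP y≈0.1526, where home was predicted, with low side force. I'll release and lift.

Emit:
play_rows:
  commands: "0 -0.1 0 0 0 0; 0 -0.1 0 0 0 0; 0 -0.1 0 0 0 0; 0 -0.1 2 0 0 0; 0 -0.1 5 0 0 0; 0 -4 9 0 0 0.1; -2 -8 11 0 0 0.2; -3 -13 11 0 0 0.3"
  gripper: 0.35

```text
time_s: 8.7
tool_pos: [0.4786, 0.0297, 0.1412]
eef_rot: [0.994, 0.112, 0.003, -0.001]
ft_force: [0.5, -1.4, 0.4]
width: 0.649
```

```bash
python3 - <<'E'
from fit import *
im,d=read_camera('top'); s=arm.sense(); print(s['tool_pos'],s['eef_rot'],s['ft_force'],s['width'])
Z=np.load('pics/top1.npz')
for c in[(283,228),(327,236),(328,172)]:
    q,f=fitshim(Z['im'],c); g=q[:2]-.0517*np.array([np.cos(q[2]),np.sin(q[2])]);print(c,q.round(4),np.degrees(q[2]).round(1),round(f,3),'grip',g.round(4))
cv2.imwrite('pics/c4.png',cv2.resize(im[150:260,80:260],None,fx=4,fy=4,interpolation=cv2.INTER_CUBIC))
E
```

```text
[0.47516637 0.01930587 0.14042927] [0.99428022 0.10679266 0.00103573 0.00105003] [-2.43647723 -6.57351062 -0.75300767] 0.6517623824453688
(283, 228) [ 0.4413 -0.0581  1.8675] 107.0 0.096 grip [ 0.4564 -0.1075]
(327, 236) [ 0.4194 -0.1895  1.6148] 92.5 0.089 grip [ 0.4217 -0.2412]
(328, 172) [ 0.6161 -0.1947  1.3399] 76.8 0.1 grip [ 0.6043 -0.245 ]
```

View pics/c4.png

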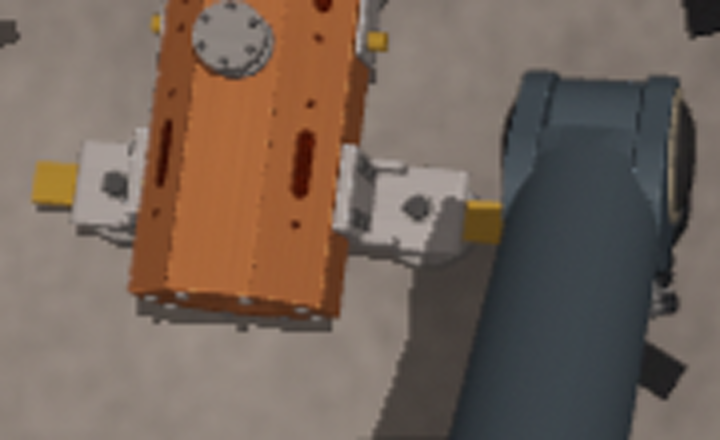

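The crop shows shim1's tab (crop 465–500, 202–243) protruding from the soft foot, slotted under it. I'll go on to shim3.

Emit:
play_rows:
  commands: "-1 -4 0 0 0 0.08; -2 -8 -2 0 0 0.16; -2 -12.8 -5 0 0 0.168; -2 -12.8 -8 0 0 0.168; -2 -12.8 -11 0 0 0.168; -2 -12.8 -13 0 0 0.168; -2 -12.8 -13.6 0 0 0.168; -2 -12.8 -13.6 0 0 0.168"

```text
time_s: 9.55
tool_pos: [0.4568, -0.0987, 0.0018]
eef_rot: [0.982, 0.191, -0.001, -0.0]
ft_force: [0.2, -0.2, 0.1]
width: 0.654
```

```bash
python3 - <<'E'
from h import *
s=arm.sense(); print(s['tool_pos'],s['eef_rot'],s['ft_force'],s['width'])
im,d=read_camera('top')
print('tab edges/axis at z=.032', onplane('top',[(80+482/4,150+202/4),(80+482/4,150+243/4)],.032).round(4))
m=(im[...,2].astype(int)-im[...,0]>60); m[:,:193]=0;m[:,215:]=0;m[:190]=0;m[215:]=0
v,u=np.nonzero(m); print(u.min(),u.max(),v.min(),v.max()); 
P=onplane('top',np.c_[u,v],.032); print('centroid',P.mean(0).round(4)); r=cv2.minAreaRect((P[:,:2]*1000).astype(np.float32)); print(r)
print(P[:,1].min(),'tab end; home expects', .5107*0+.2026-.066)
E
```

```text
[ 0.4568367  -0.09871126  0.00183342] [ 9.81616216e-01  1.90864376e-01 -5.49880390e-04 -3.02122080e-04] [ 0.16353691 -0.17897373  0.0959712 ] 0.6542082578559277
tab edges/axis at z=.032 [[0.5204 0.1613 0.032 ]
 [0.49   0.1603 0.032 ]]
196 209 200 210
centroid [0.5068 0.1563 0.032 ]
((507.02789306640625, 155.30152893066406), (29.68088722229004, 38.183597564697266), 0.15412119030952454)
0.13624169219811094 tab end; home expects 0.1366
```

Emit:
play_rows:
  commands: "0 -0.5 0.1 0 0 -0.05; 0 -0.9 0.1 0 0 -0.087; 0 -0.9 0.05 0 0 -0.087; 0 -0.9 0.05 0 0 -0.087; 0 -0.9 0.05 0 0 -0.087; 0 -0.9 0.05 0 0 -0.087; 0 -0.9 0.05 0 0 -0.087; 0 -0.9 0.05 0 0 -0.087"

```text
time_s: 10.4
tool_pos: [0.4569, -0.108, 0.0028]
eef_rot: [0.989, 0.148, -0.0, -0.0]
ft_force: [-0.0, 0.5, 0.6]
width: 0.653
```

Emit:
play_rows:
  commands: "0 0 0 0 0 0; 0 0 0 0 0 0; 0 0 0 0 0 0; 0 0 0 0 0 0; 0 0 0 0 0 0; 0 0 0 0 0 0; 0 0 2 0 0 0; 0 0 4 0 0 0"
  gripper: 1

```text
time_s: 11.2
tool_pos: [0.4561, -0.1081, 0.0427]
eef_rot: [0.989, 0.148, -0.001, -0.0]
ft_force: [0.2, 0.7, -1.1]
width: 0.313
```

Emit:
play_rows:
  commands: "0 3 3 0 0 -0.1; 1 7 4 0 0 -0.2; 2 11 4 0 0 -0.3; 3 15 4 0 0 -0.38; 4.4 18.5 2 0 0 -0.38; 4.4 18.5 -0.4 0 0 -0.38; 4.4 18.5 -0.4 0 0 -0.38; 4.4 18.5 -0.4 0 0 -0.38"

```text
time_s: 12.0
tool_pos: [0.5002, 0.0758, 0.0386]
eef_rot: [0.999, -0.042, -0.001, 0.001]
ft_force: [0.4, -0.3, -2.1]
width: 0.31
```

Emit:
play_rows:
  commands: "0.1 1.2 0 0 0 0; 0.2 2.4 0 0 0 0; 0.3 3.6 0 0 0 0; 0.38 4.6 0 0 0 0; 0.45 5.6 0 0 0 0; 0.5 6.4 0 0 0 0; 0.55 7 -0.1 0 0 0; 0.55 7 -0.1 0 0 0"

```text
time_s: 12.8
tool_pos: [0.5063, 0.148, 0.0376]
eef_rot: [0.999, -0.041, -0.0, -0.0]
ft_force: [0.5, -0.5, -1.0]
width: 0.317
```

Emit:
play_rows:
  commands: "0.02 0.2 -0.05 0 0 0; 0.03 0.4 -0.1 0 0 0; 0.04 0.5 -0.15 0 0 0; 0.04 0.6 -0.2 0 0 0; 0.05 0.7 -0.25 0 0 0; 0.05 0.75 -0.25 0 0 0; 0.05 0.8 -0.25 0 0 0; 0.05 0.8 -0.25 0 0 0"

```text
time_s: 13.6
tool_pos: [0.5068, 0.1513, 0.0353]
eef_rot: [0.999, -0.043, -0.0, 0.002]
ft_force: [-1.3, -8.0, 1.8]
width: 0.313
```

Emit:
play_rows:
  commands: "0 -0.2 0 0 0 0; 0 -0.2 0 0 0 0; 0 -0.2 0 0 0 0; 0 -0.2 2 0 0 0; 0 -0.2 6 0 0 0; 0 -4 10 0 0 0; 2 -9 12 0 0 0; 2 -9 12 0 0 0"
  gripper: 0.35

```text
time_s: 14.4
tool_pos: [0.5299, 0.0606, 0.1588]
eef_rot: [0.999, -0.044, 0.004, -0.0]
ft_force: [0.0, -0.6, 0.7]
width: 0.647
```

```bash
python3 - <<'E'
from h import *
im,d=read_camera('top'); s=arm.sense(); print(s['tool_pos'],s['eef_rot'],s['ft_force'],s['width'])
im2,d2=read_camera('side');np.savez('pics/s5.npz',im=im,d=d,im2=im2,d2=d2)
a=cv2.resize(im[180:230,160:230],None,fx=5.7,fy=5.7,interpolation=cv2.INTER_CUBIC)
u,v=proj('side',[[.5,.14,.05]])[0].astype(int);b=cv2.resize(im2[v-25:v+25,u-35:u+35],None,fx=5.7,fy=5.7,interpolation=cv2.INTER_CUBIC)
cv2.imwrite('pics/c5.png',np.hstack([a,b]))
X=cloud('top',d); m=(im[...,2].astype(int)-im[...,0]>60); m[:,:193]=0;m[:,215:]=0;m[:190]=0;m[215:]=0
P=X[m]; print('tab z',np.median(P[:,2])); v,u=np.nonzero(m); P=onplane('top',np.c_[u,v],.038); print(len(P),P[:,:2].min(0),P[:,:2].max(0),cv2.minAreaRect((P[:,:2]*1000).astype(np.float32)))
E
```

```text
[0.52962596 0.06077902 0.15813838] [ 9.99000460e-01 -4.45882246e-02  3.14538028e-03 -2.80559322e-04] [ 0.66129593 -0.40393544  0.1466149 ] 0.6512138295928424
tab z nan
  return _methods._mean(a, axis=axis, dtype=dtype,
  ret = ret.dtype.type(ret / rcount)
Traceback (most recent call last):
  File "h.py", line 15, in onplane
    K,D,R,t=cam(n); p=cv2.undistortPoints(np.array(uv,float).reshape(-1,1,2),K,D).reshape(-1,2)
                      ~~~~~~~~~~~~~~~~~~~^^^^^^^^^^^^^^^^^^^^^^^^^^^^^^^^^^^^^^^^
cv2.error: OpenCV(4.12.0) /io/opencv/modules/calib3d/src/undistort.dispatch.cpp:347: error: (-215:Assertion failed) CV_IS_MAT(_src) && CV_IS_MAT(_dst) && (_src->rows == 1 || _src->cols == 1) && (_dst->rows == 1 || _dst->cols == 1) && _src->cols + _src->rows - 1 == _dst->rows + _dst->cols - 1 && (CV_MAT_TYPE(_src->type) == CV_32FC2 || CV_MAT_TYPE(_src->type) == CV_64FC2) && (CV_MAT_TYPE(_dst->type) == CV_32FC2 || CV_MAT_TYPE(_dst->type) == CV_64FC2) in function 'cvUndistortPointsInternal'
```

View pics/c5.png

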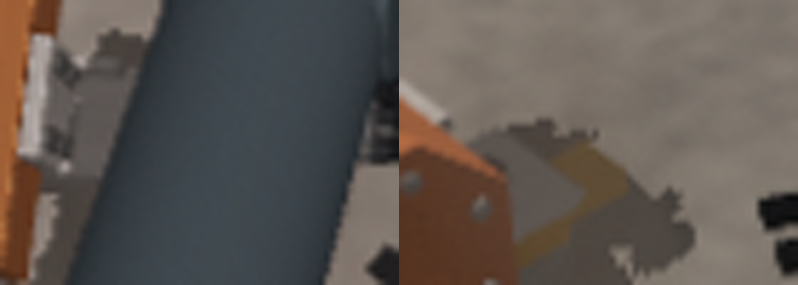

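The side view shows brass tabs stacked at crop (595,180) sticking out from the foot plate. The shim heads show under the plate's near edge at (550,240). The top view is blocked by the forearm. Next is shim2.

Emit:
play_rows:
  commands: "1.2 -5 0 0 0 -0.05; 2.4 -10 -1 0 0 -0.141; 3.6 -15 -2 0 0 -0.141; 4.8 -20 -4 0 0 -0.141; 6 -24.6 -6 0 0 -0.141; 7.5 -30.6 -8 0 0 -0.141; 7.5 -30.6 -9 0 0 -0.141; 7.5 -30.6 -10 0 0 -0.141"

```text
time_s: 15.3
tool_pos: [0.6009, -0.2438, 0.0523]
eef_rot: [0.994, -0.114, -0.001, 0.001]
ft_force: [0.7, -1.4, 0.2]
width: 0.657
```

```bash
python3 - <<'E'
from h import *
ims=[];ds=[]
for _ in range(3):
    im,d=read_camera('top');ims.append(im);ds.append(d)
s=arm.sense(); print(s['tool_pos'],s['eef_rot'],s['ft_force'],s['width'])
im2,_=read_camera('side')
d=np.median(ds,0); np.savez('pics/s6.npz',im=im,d=d,im2=im2)
a=cv2.resize(im[180:230,150:220],None,fx=5.7,fy=5.7,interpolation=cv2.INTER_CUBIC)
u,v=proj('side',[[.6,-.23,.03]])[0].astype(int);b=cv2.resize(im2[v-40:v+40,u-56:u+56],(399,285),interpolation=cv2.INTER_CUBIC)
cv2.imwrite('pics/c6.png',np.hstack([a,b]))
X=cloud('top',d); m=(im[...,2].astype(int)-im[...,0]>60); m[:,:190]=0;m[:,215:]=0;m[:190]=0;m[215:]=0
v,u=np.nonzero(m); print(len(u))
if len(u):
    print('tab z',np.median(X[m][:,2])); P=onplane('top',np.c_[u,v],.038); print(P[:,:2].min(0),P[:,:2].max(0),cv2.minAreaRect((P[:,:2]*1000).astype(np.float32)))
E
```

```text
[ 0.60156528 -0.23775787  0.05335299] [ 0.99387673 -0.1104719  -0.00175365 -0.00139282] [-0.92317135  0.71006369  0.65175235] 0.6502709873252935
61
tab z 0.03841326437074957
[0.49416451 0.14126066] [0.52377877 0.17336086] ((515.5997314453125, 163.81961059570312), (21.23908233642578, 41.176673889160156), 40.42808532714844)
```

View pics/c6.png

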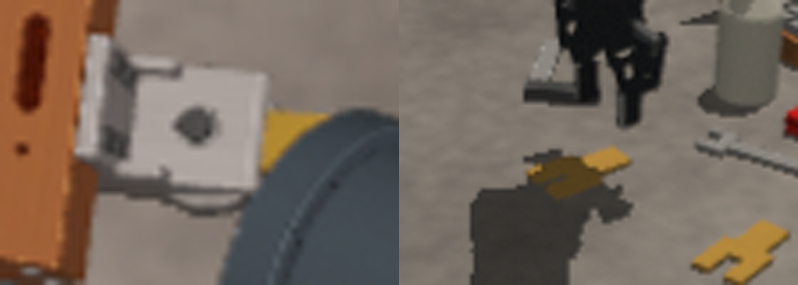

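Tab top z is 38.4 mm, which is two shims stacked on the pad. The side view shows the gripper coming over shim2 (crop 580,170) with the spanner and bottle clear.

Emit:
play_rows:
  commands: "0 0 0 0 0 0; 0 0 -1 0 0 0; 0 0 -3 0 0 0; 0 0 -4.5 0 0 0; 0 0 -5.2 0 0 0; 0 0 -5.2 0 0 0; 0 0 -5.2 0 0 0; 0 0 -5.2 0 0 0"

```text
time_s: 16.3
tool_pos: [0.6025, -0.2415, 0.0041]
eef_rot: [0.994, -0.112, 0.001, 0.0]
ft_force: [0.7, 0.5, -0.4]
width: 0.649
```

Emit:
play_rows:
  commands: "0.18 -0.35 -0.13 0 0 0; 0.18 -0.35 -0.13 0 0 0; 0.18 -0.35 -0.13 0 0 0; 0.18 -0.35 -0.13 0 0 0; 0.18 -0.35 -0.13 0 0 0; 0.18 -0.35 -0.13 0 0 0; 0.18 -0.35 -0.13 0 0 0; 0.18 -0.35 -0.13 0 0 0"
  gripper: 1

```text
time_s: 17.1
tool_pos: [0.6043, -0.2455, 0.0029]
eef_rot: [0.994, -0.112, 0.001, 0.001]
ft_force: [0.1, -1.5, 6.3]
width: 0.321
```

Emit:
play_rows:
  commands: "0 0 3 0 0 0; -1 4 7 0 0 0.05; -2.5 8.5 9 0 0 0.1; -4 13 9 0 0 0.141; -5.5 17.5 9 0 0 0.141; -7 22 9 0 0 0.141; -8.6 26.7 9 0 0 0.141; -10.5 31 9 0 0 0.141"

```text
time_s: 17.9
tool_pos: [0.4974, 0.068, 0.0916]
eef_rot: [0.999, -0.041, -0.0, -0.0]
ft_force: [0.2, 0.6, -1.7]
width: 0.32
```

Emit:
play_rows:
  commands: "0 1.1 0 0 0 0; 0 1.1 -1 0 0 0; 0 1.1 -3 0 0 0; 0 1.1 -4 0 0 0; 0 1.1 -4.8 0 0 0; 0 1.1 -4.8 0 0 0; 0 1.1 -4.8 0 0 0; 0 1.1 -4.8 0 0 0"

```text
time_s: 18.7
tool_pos: [0.4993, 0.0761, 0.0445]
eef_rot: [0.999, -0.042, 0.001, -0.0]
ft_force: [-0.3, -0.6, -1.7]
width: 0.315
```

Emit:
play_rows:
  commands: "0 0 -0.1 0 0 0; 0 0 -0.2 0 0 0; 0 0 -0.25 0 0 0; 0 0 -0.3 0 0 0; 0 0 -0.35 0 0 0; 0 0 -0.4 0 0 0; 0 0 -0.4 0 0 0; 0 0 -0.4 0 0 0"

```text
time_s: 19.5
tool_pos: [0.4989, 0.0764, 0.0401]
eef_rot: [0.999, -0.042, 0.0, -0.0]
ft_force: [-1.3, -0.4, 1.3]
width: 0.317
```

Emit:
play_rows:
  commands: "0 0 0.17 0 0 0; 0.05 0.6 0.17 0 0 0; 0.1 1.2 0.17 0 0 0; 0.15 1.8 0.17 0 0 0; 0.2 2.4 0.17 0 0 0; 0.25 3 0.17 0 0 0; 0.29 3.5 0.17 0 0 0; 0.29 3.5 0.17 0 0 0"

```text
time_s: 20.3
tool_pos: [0.5017, 0.1125, 0.0416]
eef_rot: [0.999, -0.041, 0.0, -0.0]
ft_force: [-0.7, 0.1, -1.7]
width: 0.317
```

Emit:
play_rows:
  commands: "0.07 0.6 0 0 0 0; 0.14 1.2 0 0 0 0; 0.21 1.8 0 0 0 0; 0.27 2.3 0 0 0 0; 0.32 2.8 0 0 0 0; 0.36 3.2 0 0 0 0; 0.38 3.4 0 0 0 0; 0.38 3.4 0 0 0 0"

```text
time_s: 21.1
tool_pos: [0.5055, 0.1458, 0.0417]
eef_rot: [0.999, -0.041, 0.0, -0.0]
ft_force: [0.5, 0.9, -1.3]
width: 0.314
```

Emit:
play_rows:
  commands: "0.01 0.1 0 0 0 0; 0.02 0.2 0 0 0 0; 0.03 0.3 0 0 0 0; 0.04 0.4 0 0 0 0; 0.05 0.5 0 0 0 0; 0.05 0.6 0 0 0 0; 0.05 0.7 0 0 0 0; 0.05 0.7 0 0 0 0"

```text
time_s: 21.9
tool_pos: [0.5059, 0.1519, 0.0417]
eef_rot: [0.999, -0.042, 0.0, 0.0]
ft_force: [-0.2, -2.5, -1.2]
width: 0.313
```

Light contact is starting, so I'll press home gently.

Emit:
play_rows:
  commands: "0 0.05 0 0 0 0; 0 0.1 -0.05 0 0 0; 0 0.15 -0.05 0 0 0; 0 0.2 -0.05 0 0 0; 0 0.25 -0.05 0 0 0; 0 0.25 -0.05 0 0 0; 0 0.25 -0.05 0 0 0; 0 0.25 -0.05 0 0 0"

```text
time_s: 22.7
tool_pos: [0.5059, 0.1522, 0.0412]
eef_rot: [0.999, -0.042, -0.0, 0.001]
ft_force: [0.1, -7.7, 1.4]
width: 0.317
```

Emit:
play_rows:
  commands: "0 -0.2 0 0 0 0; 0 -0.2 0 0 0 0; 0 -0.2 0 0 0 0; 0 -0.2 2 0 0 0; 0 -0.2 6 0 0 0; 0 -4 10 0 0 0; 2 -9 12 0 0 0; 3 -14 13 0 0 0"
  gripper: 0.35

```text
time_s: 23.5
tool_pos: [0.5349, 0.0286, 0.1706]
eef_rot: [0.999, -0.039, 0.002, -0.001]
ft_force: [0.3, 0.4, -0.4]
width: 0.646
```

Emit:
play_rows:
  commands: "0 -5 1 0 0 0; 0 -10 2 0 0 0; 0 -15 2 0 0 0; 0 -20 2 0 0 0; 0 -25 2 0 0 0; 0 -30 2 0 0 0; 0 -34 2 0 0 0; 0 -34 2 0 0 0"

```text
time_s: 24.3
tool_pos: [0.531, -0.3195, 0.1889]
eef_rot: [0.999, -0.046, 0.0, 0.002]
ft_force: [0.1, -0.0, 0.2]
width: 0.646
```

```bash
python3 - <<'E'
from h import *
ims=[];ds=[]
for _ in range(6):
    im,d=read_camera('top');ims.append(im);ds.append(d)
s=arm.sense(); print(s['time_s'],s['tool_pos'],s['ft_force'],s['width'])
im2,_=read_camera('side')
d=np.median(ds,0); np.savez('pics/s7.npz',im=im,d=d,im2=im2)
a=cv2.resize(im[180:230,150:220],None,fx=5.7,fy=5.7,interpolation=cv2.INTER_CUBIC)
u,v=proj('side',[[.5,.14,.05]])[0].astype(int);b=cv2.resize(im2[v-25:v+25,u-35:u+35],None,fx=5.7,fy=5.7,interpolation=cv2.INTER_CUBIC)
cv2.imwrite('pics/c7.png',np.vstack([np.hstack([a,b]),cv2.resize(im[90:290,150:450],(798,532))[:310]]))
X=cloud('top',d); m=(im[...,2].astype(int)-im[...,0]>60); m[:,:190]=0;m[:,215:]=0;m[:190]=0;m[215:]=0
v,u=np.nonzero(m); print(len(u))
if len(u):
    print('tab z',np.median(X[m][:,2])); P=onplane('top',np.c_[u,v],.044); print(P[:,:2].min(0),P[:,:2].max(0),cv2.minAreaRect((P[:,:2]*1000).astype(np.float32)))
E
```

```text
24.6 [ 0.5338547  -0.30994001  0.18792144] [-0.00638676  0.10300432  0.55723869] 0.6498355090484872
143
tab z 0.04435509701865689
[0.49031264 0.13665998] [0.52273109 0.17229656] ((506.5478820800781, 154.4825439453125), (32.40623092651367, 35.56901168823242), 0.16461697220802307)
```

View pics/c7.png

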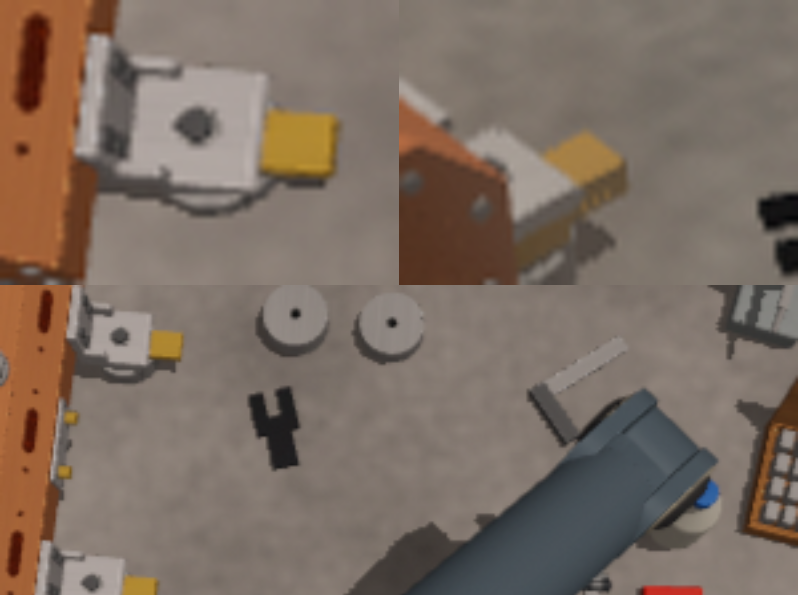

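The top view shows one squared stack of tabs at crop (300,145) out of the soft foot. The side view shows three aligned layers at (600,170). Tab top z is 44.4 mm, which is three shims with about 1.6 mm of play, and the tab end is 66 mm from the bolt, so the stack is home. The gripper is clear of everything.

```bash
python3 -c "
from cell import sign_off; print(sign_off())"
```

```text
the job is handed in; nothing more can be done
None
```

The soft foot now has three brass shims under it (shim1, shim3, shim2, bottom to top), slots around the bolt. I handed the job in at about 25 s of the 67 s allowed.

- **Fit:** the pad top measured about 26.5 mm against the 46 mm underside, so I judged this to be the three-shim pad. After the third shim the tab top read 44.4 mm (44.2 expected), leaving about 1.6 mm. That is too little for another 6 mm shim. I did not physically try a fourth.
- **Home:** each shim stopped gently against the bolt, with 6–8 N measured. The tab end is 66 mm from the bolt axis, as it should be when home, and both camera views show the tabs lined up.
- **Everything else:** the unused shim4 lies untouched on the granite, and I did not move any other items. The gripper is clear and the wrist force reads about zero.
- **Disagreements:** my estimates of the cavity's yaw differed by about 1° (-4.2° to -5.3°), and I used about -4.8°. The forearm hid the top view during each insertion, so I relied on measured force and checked each shim afterwards. No check failed.

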